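# Seat and hold the bayonet cap of a tube leak-test holder

### The arm

A 6-joint arm with a two-finger parallel gripper is mounted at the origin on a cart in front of the work surface, level with it; the furniture and walls round the work are solid. World frame = base frame: x ahead of the robot, y to its left, z up, the work surface at z = 0. Lengths are in m, angles in rad, forces in N, time in s.
With the tool pointing down it reaches from about 0.375 to 0.9 m from the base axis. Payload 3.1 kg.
Tool frame: the origin (TCP) lies between the finger pads, 19 mm behind the fingertips; this is the grasp point; z points along the fingers, y is the line along which they close (so a half turn about z gives the same grasp; the last joint's range is limited). The gripper opens to 85 mm and grips with 20 to 120 N. Pads are 22 mm wide; open, the fingers measure 114 mm over their backs; the gripper's body (76 mm by 85 mm) begins 54 mm behind the grasp point. The pads swing forward as they close: fully open they stand 13 mm farther back than shut.
Start: joints at [0.935, 0.527, 1.433, -0, 1.181, -0.178], TCP at [0.276, 0.561, 0.25] pointing down, gripper open.
Joint ranges: [-3.08, 3.08], [-0.75, 2.2], [0.22, 2.44], [-1.43, 4.57], [0, 2.65], [-2.85, 2.85]. Speed limits (rad/s): [2.79, 2.79, 3.14, 3.14, 3.14, 3.14].

### API

Orientations are given as a unit quaternion [x, y, z, w].
In Python, from station import sense, eyes, job gives the robot as it stands.
- The arm moves only by the tool pendant, called after "Emit:" in YAML: its name, and indented under it one key for each argument. Schema: {"type":"object","properties":{"motion":{"type":"array","items":{"type":"array","items":{"type":"number"},"minItems":5,"maxItems":5},"minItems":1,"maxItems":20},"squeeze":{"type":"number"},"only":{"type":"string"},"quiet":{"type":"boolean"},"lines":{"type":"string"}},"required":["motion"],"additionalProperties":false}. motion is a list of rows, 1 to 20 of them, each of 5 numbers: dx, dy, dz in mm, then a turn about the tool's z in rad, then the opening from 0.0 (shut) to 1.0 (fully open); each row is the pose to reach, as a shift and turn from the pose commanded when the call began, along the tool's axes at that moment; what a row does not reach only later rows make up. A row lasts 1/10 s, in which the tool goes at most 0.05 m and 0.15 rad, less where a joint would pass 70% of its speed; a pose out of reach is approached as far as the arm can. The fingers move at their own pace and stop on an object; squeeze is the grip in N (left out, the last holds). Time passes only in rows, so rows that do not move let the fingers close. The tool returns the time, the measured TCP pose, the force, the opening and the grip force at its end. only (a regular expression) keeps the lines of the reply that match it, lines (a string "A,B") keeps lines A to B, and quiet returns only ok. Input that does not fit is refused with a message, and nothing moves.
- sense(): the state, without advancing time (a new reading comes with each control period).
- eyes.snapshot(name): name is "side" or "top" or "wrist"; returns a dict with "pixels" (400x640x3 uint8, red, green, blue), "range_z" (400x640 float32, m along the optical axis (not along the pixel's ray), 0 where there is no reading), "fov_y" (degrees; the focal length in pixels is half the picture's height over the tangent of half this angle, whatever the lens; pixels are square), "cx", "cy" (the principal point, pixels), "k1" (the pictures are not rectified: a ray, as slopes to the right and down, at radius r is drawn at 1 + k1 r^2 times it, then the intrinsics apply), "R" (3x3) and "t" (3): a world point X has camera coordinates R X + t; the wrist camera has in their place "hand_eye" (4x4, takes a point from camera to tool coordinates, whose origin is the TCP and whose axes are the flange's). Camera axes: x right, y down, z forward; pixel columns grow to the right and rows downward; lengths in m; the calibration is good to about 2 mm. A picture is of the moment at which its call begins: read the wrist's pose just before it.
- job.sign_off(): hands the job in; it is judged then, once.
The state is a dict: "t": time; "q": joint angles; "qd": joint speeds; "tau": joint torques, N m; "tcp_pos": TCP position; "tool_rot": TCP orientation; "force": force on the tool from outside, world axes, zero at the start; "ft_torque": the same for the moment, N m; "finger_gap": opening from 0.0 (shut) to 1.0 (fully open); "gripper_force": force on a finger pad.
Only numpy, scipy, OpenCV 4.12 (cv2) and the standard library are available. Lean on these libraries where they do the work, as an engineer would, in place of code of your own. Each camera call takes 0.05 s, during which the arm holds its last target. There are 200 camera calls.

### The job

Load the leak-test holder: take the tall test tube out of the stand (leave the short vial standing in its hole) and drop it, closed end down, into the holder's bore. Then put the loose cap over it with its two lugs through the two openings of the holder's rim, push it down fully home against the spring and, keeping it down, turn it clockwise as seen from above, about a quarter turn, to the stop. The test runs only while the cap is held, so finish with the gripper still holding the cap, pressed fully home and at the stop; do not let go.

Things in the scene. Friction and masses are not known exactly. Their poses are not given: they have to be found in the camera images.
- tube: tall glass test tube, a straight rod 17 mm in diameter and 100 mm long (a paper slip makes its top look up to 22 mm wide), 30 g, upright in one of the stand's two holes (which one varies). Origin: centre of its underside, at first 6 mm above the bench; z up its axis. 62 mm stand out of the stand. It may drop the last 20 mm down the bore.
- vial: short vial, 17 mm in diameter, 62 mm tall, in the other hole of the stand; origin at the centre of its underside. It stays where it is.
- stand: white block, 104 (x) x 50 (y) x 44 mm high, fixed to the bench, with two holes 18.4 mm wide and 38 mm deep at x = -27 and +27 mm. Origin: centre of its underside. Centrifuges stand close behind the work: carry tube and cap past them with the TCP at least 360 mm above the bench, tool down.
- holder: leak-test holder, fixed to the bench. Origin: centre of its underside, z up. Aluminium block 66 x 66 x 60 mm high on a foot plate 96 (x) x 66 (y) x 6 mm. A bore on its axis, 20 mm in diameter, goes from 60 mm down to 5 mm above the bench. On the block stands a round steel head, outside diameter 64 mm, inside 55 mm, up to 85 mm above the bench.
- holder_mouth (a point): centre of the upper face of the head's rim, 85 mm above the bench; axes as the holder's. The inward rim is 5 mm thick, 44 mm inside diameter, and has two openings 13 mm wide at +x and -x for the cap's lugs. Under the rim the lugs turn only clockwise seen from above, up to a stop 80 degrees from the openings.
- follower (a joint): spring ring inside the head (43 mm outside, 26 mm inside diameter), pressed by the cap's lower edge. How far it is down, m: 0 = up, its upper face 79 mm above the bench; 0.013 = on its stop, 66 mm above the bench. About 4 N to start it, 12 N fully down.
- cap: dark grey hollow cap, about 120 g, standing open end down on the bench. Origin: centre of its lower edge; z up. Round body 40 mm outside, 32 mm inside diameter, 55 mm high (50 mm inside). Lower edge above the bench: 79 mm when it rests on the spring ring, below 72 mm when the lugs are free to turn under the rim, 66 mm fully home. Let go, it springs back up.
- cap_lug (a point): outer end of the cap's +x lug. Two equal lugs at the cap's +x and -x, in line with the bar grip, 8 mm wide, 3 to 8 mm above the lower edge, reach out to 26 mm from the axis. The cap is the same after half a turn.
- cap_grip (a point): point on the cap's axis 76 mm above its lower edge, in the bar grip on top, which is 36 mm long (along x), 12 mm thick (along y) and stands 55 to 80 mm above the lower edge. A TCP here has its fingertips just above the cap's shoulder. Axes as the cap's.
Mind the look-alikes: they are no part of the job. What is shaped like the cap but blue or red is not meant.

How it is judged:
By the outcome, as a careful person would: the job done as asked, in the order asked, and still so for the second after the job is handed in, while the arm keeps its last pose, push and grip.
It also fails if it takes over 72 s, if anything falls off the work surface, if the arm or the gripper's body presses on something with over 40 N, if the wrist force passes 120 N, or if a joint passes its speed limit or range.

## Working session

There is one attempt and no reset: what is moved stays moved. The work goes in short steps, Python scripts to look and compute and a tool call to move; the robot and the scene stay as the last step left them, time stands still between calls to the robot, and variables do not carry over. Pictures are saved under pics/ and viewed, at most 10 in all, crops included, and the job is handed in when it is done.

```bash
ls; mkdir -p pics
```

Create h.py:
```python
import numpy as np, cv2, pickle
from station import sense, eyes, job
from scipy.spatial.transform import Rotation as Rn
def snap(name):
    s=sense(); d=eyes.snapshot(name); d['s']=s
    h,w=d['pixels'].shape[:2]; d['f']=h/2/np.tan(np.radians(d['fov_y'])/2)
    if 'hand_eye' in d:
        H=np.array(d['hand_eye']); Rt=Rn.from_quat(s['tool_rot']).as_matrix()
        d['Rcw']=Rt@H[:3,:3]; d['c']=Rt@H[:3,3]+np.array(s['tcp_pos'])
    else:
        R=np.array(d['R']); d['Rcw']=R.T; d['c']=-R.T@np.array(d['t'])
    return d
def rays(d,uv):
    K=np.array([[d['f'],0,d['cx']],[0,d['f'],d['cy']],[0,0,1.]])
    p=cv2.undistortPointsIter(np.array(uv,float).reshape(-1,1,2),K,np.array([d['k1'],0,0,0,0.]),None,None,(3,50,1e-10)).reshape(-1,2)
    return np.c_[p,np.ones(len(p))]
def onplane(d,uv,z):
    r=rays(d,uv)@d['Rcw'].T; return d['c']+r*((z-d['c'][2])/r[:,2])[:,None]
def cloud(d):
    h,w=d['range_z'].shape; v,u=np.mgrid[:h,:w]
    r=rays(d,np.c_[u.ravel(),v.ravel()])
    return ((r*d['range_z'].reshape(-1,1))@d['Rcw'].T+d['c']).reshape(h,w,3)
def save(d,name,crop=None,k=1):
    im=d['pixels'][:,:,::-1]
    if crop: a,b,c,e=crop; im=im[b:e,a:c]
    cv2.imwrite('pics/'+name,cv2.resize(im,None,fx=k,fy=k,interpolation=cv2.INTER_CUBIC))
```

Run:
```python
from h import *
for n in ['side','top','wrist']:
    d=snap(n); pickle.dump(d,open(n+'.pkl','wb')); save(d,n+'0.png'); print(n,d['f'],d['cx'],d['cy'],d['k1'],d['c'].round(3),d['Rcw'].round(2).tolist())
a=cv2.imread('pics/side0.png');b=cv2.imread('pics/top0.png')
print(sense())
```

```text
pics
side 396.9057822755392 325.5103133814592 196.24420712290456 -0.027351781008223674 [ 0.47  -0.998  0.75 ] [[1.0, -0.03, 0.02], [-0.03, -0.55, 0.84], [-0.02, -0.84, -0.55]]
top 413.27698025828636 317.0588624746634 200.41302880406897 0.03573457925226041 [0.443 0.015 1.472] [[-0.01, -1.0, 0.04], [-1.0, 0.01, 0.0], [-0.0, -0.04, -1.0]]
wrist 283.89023543536763 317.9050106745886 199.83548943187702 -0.03609991066960892 [0.214 0.591 0.372] [[0.44, 0.86, 0.24], [0.9, -0.42, -0.12], [-0.0, 0.27, -0.96]]
{'t': 0.15, 'q': array([ 9.35476247e-01,  5.28288843e-01,  1.43359990e+00, -1.28932790e-05,
        1.18138055e+00, -1.78449834e-01]), 'qd': array([ 0.00199498, -0.00089192, -0.00443158,  0.00215961, -0.00065973,
        0.00057262]), 'tau': array([ 8.97251739e-04, -4.42745268e+01, -1.78276527e+01, -2.38617777e-04,
        5.64720423e-03, -2.22849076e-05]), 'tcp_pos': array([0.27535529, 0.56050796, 0.2492387 ]), 'tool_rot': array([ 2.26451109e-01,  9.74022173e-01, -7.72235905e-04, -3.26289765e-04]), 'force': array([-0.02692892, -0.63333932,  0.52398987]), 'ft_torque': array([-0.04157209,  0.05334127, -0.02333889]), 'gripper_force': 0.0, 'finger_gap': 0.9994681379445953}
```

View pics/top0.png

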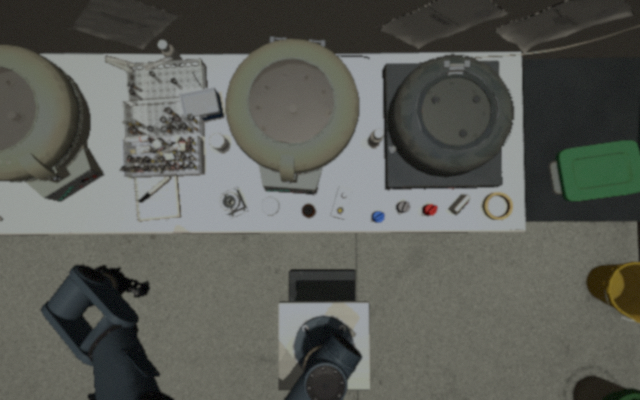

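View pics/side0.png

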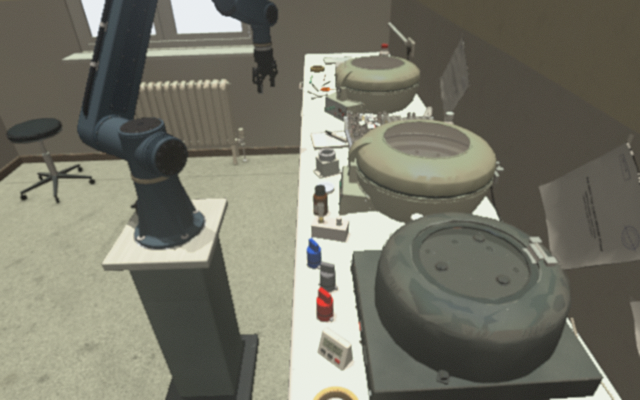

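The top view shows the holder at (234,203), the stand at (340,204), a blue cap at (377,216), a dark grey cap at (403,207) and a red cap at (430,210). The side view shows the holder at (326,160), the stand at (330,229), and the blue, grey and red caps at (314,252), (327,275) and (325,305). The grey one fits the description. I'll confirm it in an enlarged crop.

Run:
```python
from h import *
t=pickle.load(open('top.pkl','rb'));s=pickle.load(open('side.pkl','rb'))
a=cv2.resize(t['pixels'][180:240,215:445,::-1],(782,204),interpolation=cv2.INTER_CUBIC)
b=cv2.resize(s['pixels'][140:325,295:375,::-1],(168*1,388),interpolation=cv2.INTER_CUBIC)
c=cv2.resize(s['pixels'][205:300,300:360,::-1],(245,388),interpolation=cv2.INTER_CUBIC)
e=cv2.resize(s['pixels'][140:180,300:350,::-1],(369,295),interpolation=cv2.INTER_CUBIC)
im=np.zeros((596,782,3),np.uint8); im[:204]=a; im[206:594,:168]=b; im[206:594,168:413]=c; im[206:501,413:]=e
cv2.imwrite('pics/crop1.png',im)
P=cloud(t)
for n,(u,v) in dict(holder=(234,203),standL=(335,204),grey=(403,207),bench=(360,220)).items(): print(n,P[v,u].round(3))
# side cloud: above 0.03 in work strip, clusters
Q=cloud(s)
for n,(u0,u1,v0,v1) in dict(grey=(318,337,260,292),stand=(310,352,210,242),holder=(314,342,146,178)).items():
    q=Q[v0:v1,u0:u1].reshape(-1,3); q=q[(q[:,2]>.02)&(q[:,2]<.2)&(q[:,0]<.6)]; print(n,len(q),q.min(0).round(3),q.max(0).round(3),np.median(q,0).round(3))
```

```text
holder [0.497 0.299 0.082]
standL [ 0.493 -0.042  0.047]
grey [ 0.481 -0.271  0.071]
bench [ 0.437 -0.132  0.   ]
grey 393 [ 0.459 -0.368  0.02 ] [ 0.502 -0.2    0.083] [ 0.481 -0.288  0.056]
stand 732 [ 0.441 -0.191  0.02 ] [0.568 0.037 0.094] [ 0.497 -0.075  0.044]
holder 463 [0.459 0.169 0.02 ] [0.548 0.35  0.09 ] [0.502 0.292 0.06 ]
```

View pics/crop1.png

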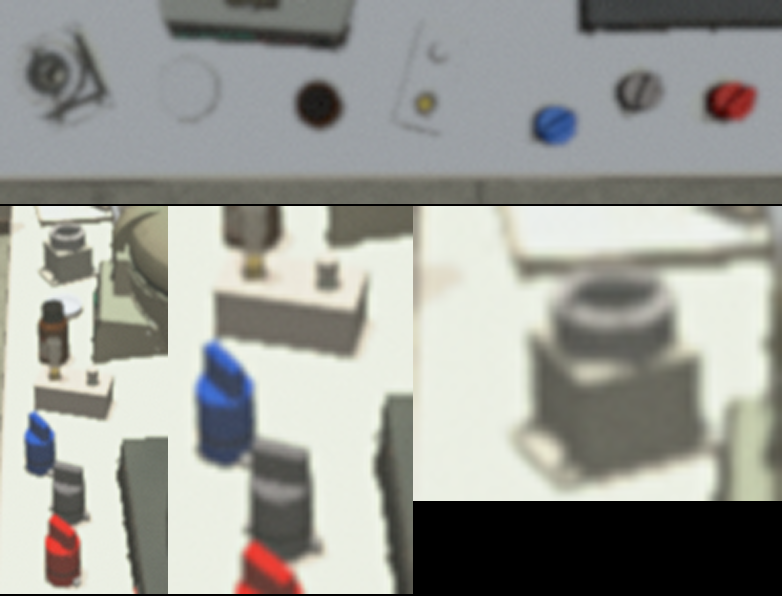

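The crop confirms it: the grey cap has a bar grip and a dark grey body, and stands between blue and red. The tall (yellowish) tube is in the stand's near hole at top (340,210), and the vial is in the far hole. Next I'll take close wrist views: holder, then stand, then cap.

The rows are not in the units I measure in: shifts go in mm. I convert before sending: -0.227 m is -227, -0.178 m is -178.

Emit:
pendant:
  motion:
    - [0,0,-50,0,1]
    - [0,0,-100,0,1]
    - [0,0,-150,-0.05,1]
    - [-37,-30,-150,-0.1,1]
    - [-75,-60,-150,-0.15,1]
    - [-113,-90,-150,-0.21,1]
    - [-151,-120,-150,-0.21,1]
    - [-189,-150,-150,-0.21,1]
    - [-227,-178,-150,-0.21,1]
    - [-227,-178,-150,-0.21,1]
    - [-227,-178,-150,-0.21,1]

```text
t: 1.25
tcp_pos: [0.4012, 0.3002, 0.3999]
tool_rot: [0.125, 0.992, 0.0, -0.0]
force: [0.2, -0.6, -0.5]
finger_gap: 1.002
gripper_force: 0.0
```

Run:
```python
from h import *
d=snap('wrist'); pickle.dump(d,open('wh.pkl','wb')); save(d,'wh.png')
```

```text
(no output)
```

View pics/wh.png

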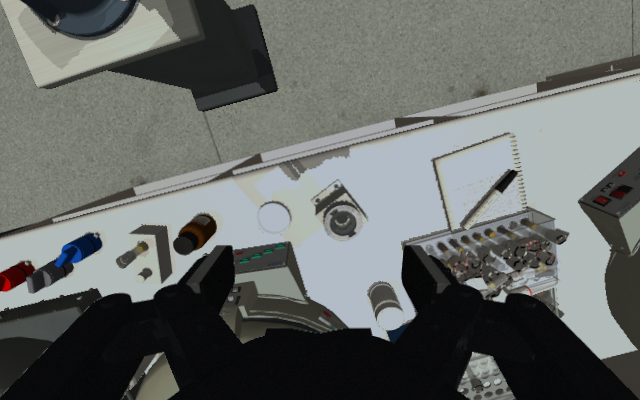

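The wrist view shows the holder at (342,218), and the stand with tube and vial at about (140,255). I'll take a closer look at the holder, then go on to the stand.

Converted, 0.15 m is 150, 0.1 m is 100.

Emit:
pendant:
  motion:
    - [0,0,50,0,1]
    - [0,0,100,0,1]
    - [0,0,150,0,1]
    - [0,0,150,0,1]
    - [0,0,150,0,1]

```text
t: 1.8
tcp_pos: [0.4004, 0.3023, 0.2502]
tool_rot: [0.122, 0.993, -0.0, -0.001]
force: [0.0, 0.8, 0.2]
finger_gap: 0.998
gripper_force: 0.0
```

Run:
```python
from h import *
d=snap('wrist'); pickle.dump(d,open('wh2.pkl','wb'))
P=cloud(d); c=np.array([.5,.3])
m=(abs(P[...,2]-.085)<.006)&(np.hypot(P[...,0]-.5,P[...,1]-.3)<.06)&(d['range_z']>0)
print(m.sum(),np.median(P[m],0),P[m].min(0),P[m].max(0))
v,u=np.nonzero(m);print(u.min(),u.max(),v.min(),v.max())
save(d,'wh2.png',(max(u.min()-40,0),v.min()-40,u.max()+40,v.max()+50),4)
print(u.min()-40,v.min()-40)
```

```text
1248 [0.5010837  0.31573824 0.08398434] [0.47143185 0.28357584 0.07901433] [0.53568861 0.34690744 0.08612268]
324 379 243 294
284 203
```

Emit:
pendant:
  motion:
    - [0,0,-50,0,1]
    - [0,0,-100,0,1]
    - [0,0,-150,0,1]
    - [-11,-44,-150,0,1]
    - [-22,-88,-150,0,1]
    - [-33,-131,-150,0,1]
    - [-45,-175,-150,0,1]
    - [-56,-218,-150,0,1]
    - [-67,-262,-150,0,1]
    - [-78,-306,-150,0,1]
    - [-89,-349,-150,0,1]
    - [-89,-349,-100,0,1]
    - [-89,-349,-50,0,1]
    - [-89,-349,0,0,1]
    - [-89,-349,0,0,1]
    - [-89,-349,0,0,1]

```text
t: 3.45
tcp_pos: [0.4036, -0.0596, 0.2523]
tool_rot: [0.123, 0.992, -0.001, 0.002]
force: [1.2, 0.3, -0.1]
finger_gap: 0.998
gripper_force: 0.0
```

Run:
```python
from h import *
d=snap('wrist'); pickle.dump(d,open('ws.pkl','wb'))
save(d,'ws.png')
```

```text
(no output)
```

View pics/wh2.png

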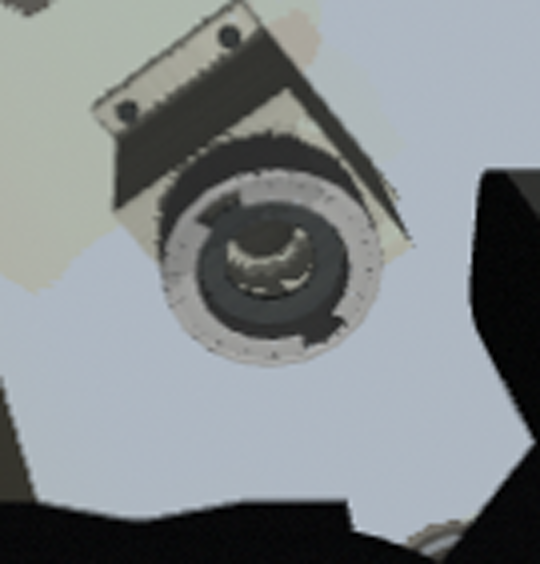

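View pics/ws.png

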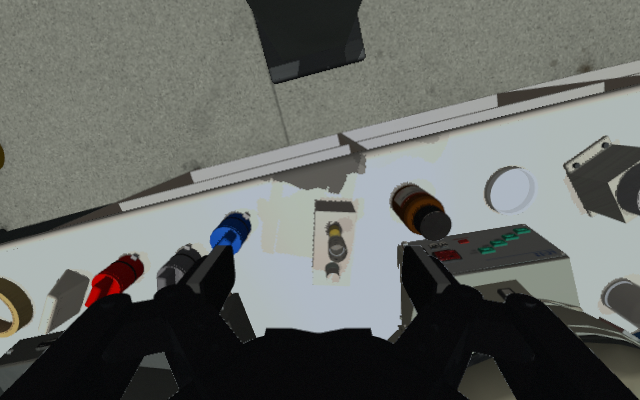

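The holder crop shows a round rim with openings at about (339,256) and (365,285) full-frame. In the stand view, the tube runs from (334,228) up to its top at about (337,245), with the vial at (332,270). Now to measure.

Create m.py:
```python
from h import *
from scipy.optimize import least_squares
def circ(p,r=None):
    if r: f=lambda x:np.hypot(p[:,0]-x[0],p[:,1]-x[1])-r; return least_squares(f,np.r_[p.mean(0)],loss='soft_l1',f_scale=.001).x
```

Run:
```python
from m import *
d=pickle.load(open('wh2.pkl','rb')); P=cloud(d)
m=(abs(P[...,2]-.0835)<.004)&(np.hypot(P[...,0]-.503,P[...,1]-.315)<.045)&(d['range_z']>0)
M=m.astype(np.uint8)
cs,_=cv2.findContours(M,cv2.RETR_EXTERNAL,cv2.CHAIN_APPROX_NONE); k=max(cs,key=cv2.contourArea)
hull=cv2.convexHull(k).reshape(-1,2)
q=onplane(d,hull,.085)[:,:2]; c,r=cv2.minEnclosingCircle(q.astype(np.float32)); print('rim encl',c,r,'fit',circ(q,.032),'ell',cv2.fitEllipse(q.astype(np.float32)*1000))
a=onplane(d,[(339,255.5),(365.2,285)],.082)[:,:2]; print(a,a.mean(0),np.degrees(np.arctan2(*(a[1]-a[0])[::-1])))
d=pickle.load(open('ws.pkl','rb')); P=cloud(d); z=P[...,2]
near=(abs(P[...,0]-.49)<.09)&(abs(P[...,1]+.06)<.07)&(d['range_z']>0)
for n,(lo,hi) in dict(tube=(.101,.112),tubemid=(.075,.1),vial=(.062,.073),stand=(.04,.048)).items():
    mm=near&(z>lo)&(z<hi); v,u=np.nonzero(mm); p=P[mm]
    if len(p): print(n,len(p),u.min(),u.max(),v.min(),v.max(),np.median(p,0).round(4),p.min(0).round(4),p.max(0).round(4))
mm=(near&(z>.04)&(z<.048)).astype(np.uint8); cs,_=cv2.findContours(mm,cv2.RETR_EXTERNAL,2); k=np.vstack([c for c in cs if cv2.contourArea(c)>20]).reshape(-1,2)
q=onplane(d,k,.044)[:,:2]; print(cv2.minAreaRect((q*1000).astype(np.float32)))
save(d,'ws2.png',(300,190,370,290),5.9)
```

```text
rim encl (0.5018404126167297, 0.31522315740585327) 0.03275264427065849 fit [0.50171789 0.31530592] ell ((501.8090515136719, 315.30718994140625), (63.21649169921875, 65.31974792480469), 90.4061050415039)
[[0.48300931 0.3054857 ]
 [0.5276786  0.32680289]] [0.50534395 0.31614429] 25.511519139927998
tube 98 328 346 242 262 [ 0.4769 -0.0568  0.1038] [ 0.4617 -0.067   0.1011] [ 0.4827 -0.0472  0.1074]
tubemid 311 328 346 234 259 [ 0.4761 -0.0573  0.0929] [ 0.4622 -0.0667  0.0753] [ 0.4825 -0.0469  0.1   ]
vial 201 326 340 230 284 [ 0.5201 -0.07    0.067 ] [ 0.4638 -0.0805  0.062 ] [ 0.5322 -0.0499  0.073 ]
stand 2128 312 355 210 285 [ 0.489  -0.0651  0.0432] [ 0.4416 -0.1029  0.04  ] [ 0.5552 -0.0262  0.0479]
((497.4271545410156, -64.54857635498047), (49.93840408325195, 105.0667495727539), 73.42665100097656)
```

View pics/ws2.png

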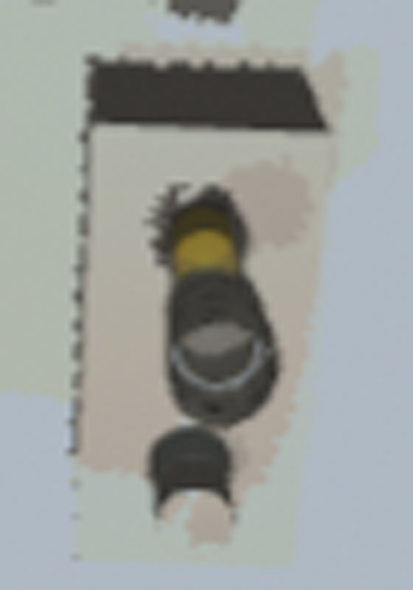

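Add to m.py:
```python
def go(x,y,z,yaw=None):
    "shift in tool axes from here; yaw=world angle of tool y"
    s=sense(); R=Rn.from_quat(s['tool_rot']).as_matrix(); d=R.T@(np.array([x,y,z])-s['tcp_pos'])
    a=np.arctan2(R[1,1],R[0,1]); print('tcp',s['tcp_pos'].round(4),'ydeg',np.degrees(a).round(2),'tilt',R[:,2].round(4),'d',d.round(4),'turn',None if yaw is None else ((a-np.radians(yaw)+np.pi/2)%np.pi-np.pi/2).round(3),'q6',s['q'][5].round(3),'F',s['force'].round(1),'gap',s['finger_gap'].round(3),'t',s['t'])
```

```text
(no output)
```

Emit:
pendant:
  motion:
    - [0,0,0,0,0.6]
    - [0,0,0,0,0.6]

```text
t: 3.7
tcp_pos: [0.4036, -0.0596, 0.2525]
tool_rot: [0.123, 0.992, -0.001, 0.003]
force: [0.4, -0.1, 0.5]
finger_gap: 0.69
gripper_force: 0.0Traceback (most recent call last):
```

Run:
```python
from m import *
go(.4718,-.0570,.091,73.4);go(.4718,-.0570,.091,73.4)
```

```text
  File "<stdin>", line 2, in <module>
  File "m.py", line 8, in go
    a=np.arctan2(R[1,1],R[0,1]); print('tcp',s['tcp_pos'].round(4),'ydeg',np.degrees(a).round(2),'tilt',R[:,2].round(4),'d',d.round(4),'turn',None if yaw is None else ((a-np.radians(yaw)+np.pi/2)%np.pi-np.pi/2).round(3),'q6',s['q'][5].round(3),'F',s['force'].round(1),'gap',s['finger_gap'].round(3),'t',s['t'])
                                                                                                                                                                                                                                                                                  ^^^^^^^^^^^^^^^^^^^^^
AttributeError: 'float' object has no attribute 'round'
```

```bash
sed -i "s/s\['finger_gap'\].round(3)/s['finger_gap']/" m.py
```

Run:
```python
from m import *
go(.4718,-.0570,.16,73.4)
```

```text
tcp [ 0.4036 -0.0596  0.2525] ydeg 75.89 tilt [ 0.0057 -0.0026 -1.    ] d [-0.0649  0.0193  0.0929] turn 0.044 q6 -1.747 F [ 0.4 -0.1  0.5] gap 0.6903166175973892 t 3.7
```

Emit:
pendant:
  motion:
    - [-30,10,0,0.02,0.6]
    - [-65,19,30,0.044,0.6]
    - [-65,19,70,0.044,0.6]
    - [-65,19,93,0.044,0.6]
    - [-65,19,93,0.044,0.6]
    - [-65,19,93,0.044,0.6]

```text
t: 4.3
tcp_pos: [0.4703, -0.0568, 0.158]
tool_rot: [0.145, 0.989, -0.0, 0.001]
force: [-0.1, 0.7, 0.7]
finger_gap: 0.599
gripper_force: 0.0
```

Run:
```python
from m import *
go(.4718,-.0570,.091,73.4)
d=snap('wrist'); save(d,'w3.png',(170,130,470,355),2.6)
P=cloud(d);z=P[...,2]
near=(np.hypot(P[...,0]-.472,P[...,1]+.057)<.022)&(d['range_z']>0)
for lo,hi in((.07,.1),(.1,.11)):
    p=P[near&(z>lo)&(z<hi)]; print(len(p),p.min(0),p.max(0),np.median(p,0)) if len(p) else 0
```

```text
tcp [ 0.4703 -0.0568  0.158 ] ydeg 73.35 tilt [ 1.5e-03 -5.0e-04 -1.0e+00] d [-0.0014  0.0002  0.067 ] turn -0.001 q6 -1.637 F [-0.1  0.7  0.7] gap 0.5989124209714013 t 4.3
707 [ 0.46255168 -0.06677532  0.07032696] [ 0.48252229 -0.04662947  0.09995356] [ 0.47612048 -0.05751977  0.09244569]
231 [ 0.46189701 -0.06711108  0.10007735] [ 0.48307428 -0.04623271  0.10808506] [ 0.47819256 -0.05679641  0.10328259]
```

View pics/w3.png

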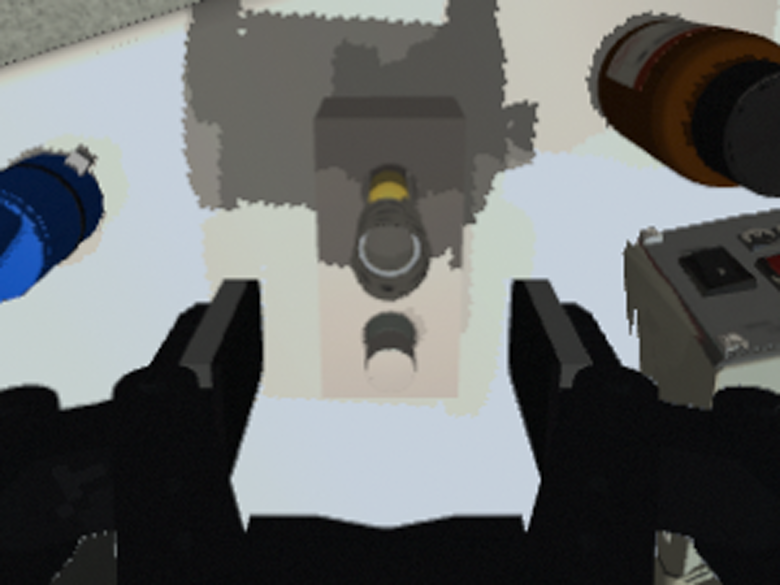

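The picture shows the tube top at crop (388,250), centred between the fingers (262 to 512), with the vial behind at (390,360). I'll descend and grip.

Emit:
pendant:
  motion:
    - [-2,0,35,0,0.6]
    - [-2,0,67,0,0.6]
    - [-2,0,67,0,0.5]
    - [-2,0,67,0,0.0]
    - [-2,0,67,0,0.0]
    - [-2,0,67,0,0.0]
    - [-2,0,67,0,0.0]
    - [-2,0,67,0,0.0]
  squeeze: 40

```text
t: 5.15
tcp_pos: [0.4729, -0.0574, 0.092]
tool_rot: [0.145, 0.989, -0.0, 0.002]
force: [0.4, 1.2, 8.5]
finger_gap: 0.183
gripper_force: 39.6
```

Emit:
pendant:
  motion:
    - [0,0,-30,0,0]
    - [0,0,-70,0,0]
    - [0,0,-120,0,0]
    - [0,0,-170,0,0]
    - [0,0,-220,0,0]
    - [0,0,-270,0,0]
    - [0,0,-290,0,0]
    - [0,0,-290,0,0]

```text
t: 5.95
tcp_pos: [0.4728, -0.0577, 0.3847]
tool_rot: [0.145, 0.989, -0.001, 0.005]
force: [0.7, 0.4, -0.7]
finger_gap: 0.189
gripper_force: 39.6
```

Run:
```python
from m import *
go(.503,.3155,.375); d=snap('side'); save(d,'s2.png',(260,90,400,250),3)
```

```text
tcp [ 0.4728 -0.0577  0.3847] ydeg 73.35 tilt [ 0.0098 -0.004  -0.9999] d [0.0781 0.3662 0.0085] turn None q6 -1.637 F [ 0.7  0.4 -0.7] gap 0.1888448845163661 t 5.95
```

View pics/s2.png

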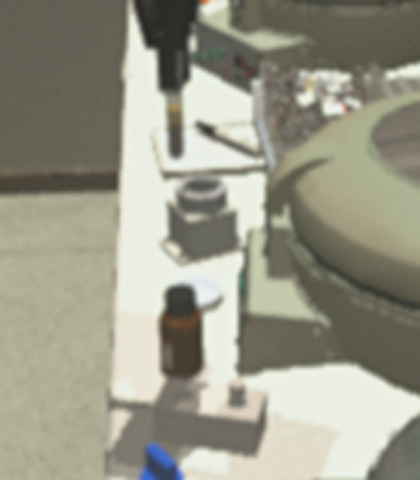

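The side crop shows the tube hanging from the gripper at (175,120) and the vial still in its hole at (237,392). Carrying the tube to the holder.

Converted, 0.366 m is 366, 0.322 m is 322.

Emit:
pendant:
  motion:
    - [10,46,0,0,0]
    - [20,92,0,0,0]
    - [30,138,0,0,0]
    - [40,184,0,0,0]
    - [50,230,0,0,0]
    - [60,276,0,0,0]
    - [70,322,0,0,0]
    - [78,366,0,0,0]
    - [78,366,0,0,0]
    - [78,366,50,0,0]
    - [78,366,100,0,0]
    - [78,366,120,0,0]
    - [78,366,120,0,0]
    - [78,366,120,0,0]

```text
t: 7.4
tcp_pos: [0.5015, 0.3151, 0.2593]
tool_rot: [0.145, 0.989, -0.001, -0.001]
force: [-0.3, -0.5, -0.7]
finger_gap: 0.177
gripper_force: 39.7
```

Run:
```python
from m import *
go(.503,.3155,.2)
d=snap('wrist'); pickle.dump(d,open('wt.pkl','wb')); save(d,'wt.png',(220,170,420,330),4)
P=cloud(d);z=P[...,2]
m=(abs(z-.0835)<.004)&(np.hypot(P[...,0]-.503,P[...,1]-.315)<.045)&(d['range_z']>0)
cs,_=cv2.findContours(m.astype(np.uint8),cv2.RETR_EXTERNAL,cv2.CHAIN_APPROX_NONE); k=max(cs,key=cv2.contourArea)
h=cv2.convexHull(k).reshape(-1,2); q=onplane(d,h,.085)[:,:2]; print(cv2.fitEllipse((q*1000).astype(np.float32)),circ(q,.032),cv2.minEnclosingCircle(q.astype(np.float32)))
```

```text
tcp [0.5015 0.3151 0.2593] ydeg 73.31 tilt [-0.0018 -0.001  -1.    ] d [-0.0014  0.0009  0.0593] turn None q6 -0.907 F [-0.3 -0.5 -0.7] gap 0.1766360291362138 t 7.4
((502.7062683105469, 315.42620849609375), (62.69858169555664, 63.154823303222656), 70.66975402832031) [0.50280154 0.31544121] ((0.5026391744613647, 0.31538110971450806), 0.03173680976033211)
```

View pics/wt.png

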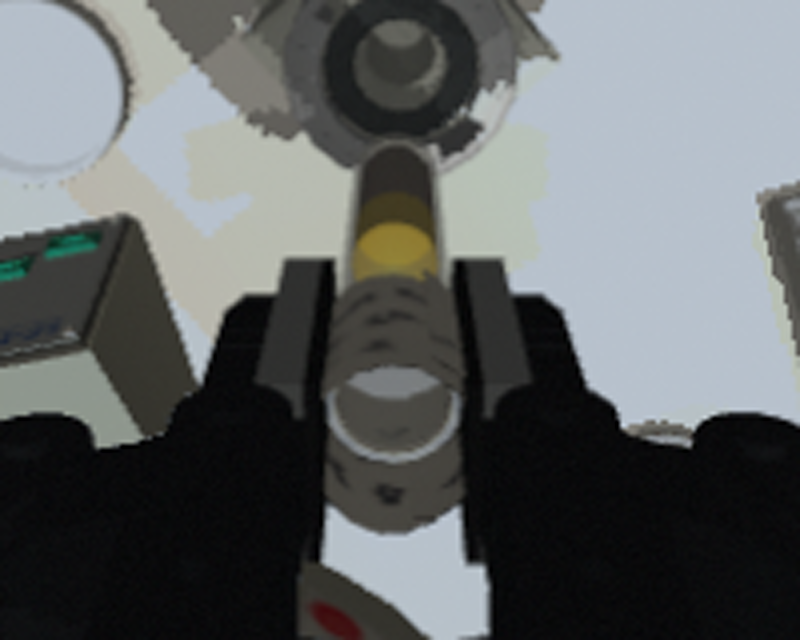

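Run:
```python
from m import *
d=pickle.load(open('wt.pkl','rb')); R=Rn.from_quat(d['s']['tool_rot']).as_matrix();t=d['s']['tcp_pos']
for uv,z in [((319.7,205),.178),((319.7,215),.19),((319.7,225),.2),((318.5,277),.272),((318.5,264),.272)]:
    p=onplane(d,[uv],z)[0]; print(uv,p.round(4),(R.T@(p-t)).round(4))
P=cloud(d); 
for v in (210,215,220,225): print(v,P[v,320].round(4),d['range_z'][v,320], (R.T@(P[v,320]-t)).round(4))
```

```text
(319.7, 205) [0.4954 0.3176 0.178 ] [0.0064 0.0008 0.0814]
(319.7, 215) [0.4991 0.3165 0.19  ] [0.0025 0.0008 0.0693]
(319.7, 225) [0.5028 0.3153 0.2   ] [-0.0013  0.0007  0.0593]
(318.5, 277) [0.4997 0.3154 0.272 ] [ 0.0018 -0.0002 -0.0127]
(318.5, 264) [0.4936 0.3172 0.272 ] [ 0.0082 -0.0002 -0.0126]
210 [0.4931 0.3184 0.198 ] 0.19382015 [0.0089 0.0009 0.0614]
215 [0.4936 0.3183 0.2071] 0.18515396 [0.0084 0.0008 0.0522]
220 [0.4933 0.3183 0.2174] 0.17521109 [0.0087 0.0008 0.042 ]
225 [0.4933 0.3182 0.2261] 0.16684069 [0.0087 0.0007 0.0333]
```

Emit:
pendant:
  motion:
    - [-1,-1,30,0,0]
    - [-1,-1,70,0,0]
    - [-1,-1,105,0,0]
    - [-1,-1,105,0,0]
    - [-1,-1,105,0,0]

```text
t: 7.95
tcp_pos: [0.5035, 0.3149, 0.1566]
tool_rot: [0.145, 0.989, 0.001, 0.001]
force: [0.5, 0.3, 0.2]
finger_gap: 0.181
gripper_force: 39.7
```

Run:
```python
from m import *
go(.5025,.3146,.108)
```

```text
tcp [0.5035 0.3149 0.1566] ydeg 73.33 tilt [ 2.1e-03  8.0e-04 -1.0e+00] d [ 0.001  -0.0006  0.0486] turn None q6 -0.909 F [0.5 0.3 0.2] gap 0.1810672909247035 t 7.95
```

Emit:
pendant:
  motion:
    - [1,0,10,0,0]
    - [1,0,20,0,0]
    - [1,0,30,0,0]
    - [1,0,40,0,0]
    - [1,0,48,0,0]
    - [1,0,48,0,0]
    - [1,0,48,0,0]

```text
t: 8.65
tcp_pos: [0.5023, 0.3152, 0.1066]
tool_rot: [0.145, 0.989, 0.0, 0.001]
force: [3.3, 0.8, -3.4]
finger_gap: 0.18
gripper_force: 39.5
```

Converted, -0.27 m is -270, -0.24 m is -240.

Emit:
pendant:
  motion:
    - [0,0,0,0,0.5]
    - [0,0,0,0,0.5]
    - [0,0,0,0,0.5]
    - [0,0,0,0,0.5]
    - [0,0,-40,0,0.5]
    - [0,0,-90,0,0.5]
    - [0,0,-140,0,0.5]
    - [0,0,-190,0,0.5]
    - [0,0,-240,0,0.5]
    - [0,0,-270,0,0.5]
    - [0,0,-270,0,0.5]

```text
t: 9.75
tcp_pos: [0.5032, 0.3158, 0.3833]
tool_rot: [0.145, 0.989, 0.003, 0.005]
force: [-0.2, -0.6, 0.1]
finger_gap: 0.499
gripper_force: 0.0
```

Run:
```python
from m import *
d=snap('wrist'); P=cloud(d); z=P[...,2]
m=(np.hypot(P[...,0]-.5027,P[...,1]-.3154)<.02)&(z>.09)&(d['range_z']>0); p=P[m]; print('tube top z',len(p),p[:,2].max() if len(p) else 0,np.median(p,0) if len(p) else 0)
save(d,'wr.png',(250,170,400,270),5)
go(.40,-.27,.38)
```

```text
tube top z 6191 0.46613313414141505 [0.49262146 0.31800686 0.44971551]
tcp [0.5019 0.3152 0.38  ] ydeg 73.35 tilt [ 0.0053  0.002  -1.    ] d [-0.07   -0.5898 -0.0018] turn None q6 -0.908 F [-0.4 -0.  -0.8] gap 0.4987503937350693 t 9.8
```

View pics/wr.png

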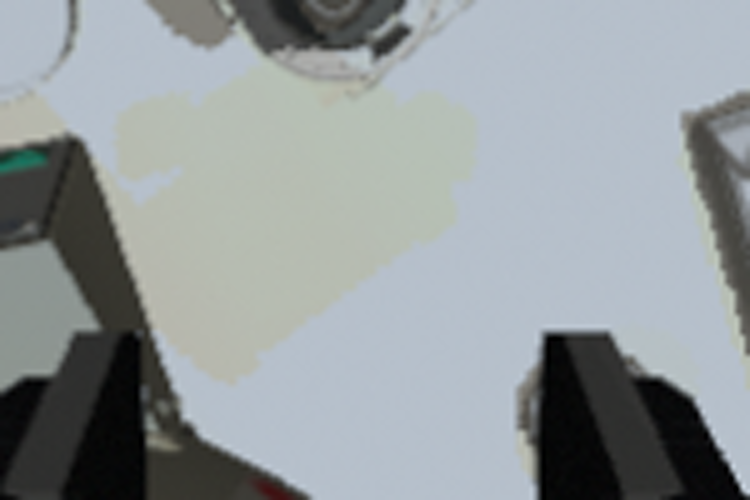

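That last crop shows the tube's top inside the head at (330,5). It was also picture 11, one over the allowed ten, so I won't view any more and will work from numbers. Next I'll check the tube height numerically and move on to the cap.

Run:
```python
from m import *
d=snap('wrist'); P=cloud(d); z=P[...,2]
m=(np.hypot(P[...,0]-.5027,P[...,1]-.3154)<.02)&(z>.088)&(z<.15)&(d['range_z']>0); p=P[m]; print('tube top',len(p),p[:,2].max(),np.median(p,0),p.min(0),p.max(0))
```

```text
tube top 110 0.10673143559081766 [0.50740011 0.31538604 0.09543929] [0.49345748 0.30551689 0.08809735] [0.51415263 0.32613415 0.10673144]
```

Emit:
pendant:
  motion:
    - [-6,-49,0,0,0.5]
    - [-12,-98,0,0,0.6]
    - [-18,-147,0,0,0.8]
    - [-24,-196,0,0,0.8]
    - [-30,-245,0,0,0.8]
    - [-36,-294,0,0,0.8]
    - [-42,-343,0,0,0.8]
    - [-48,-392,0,0,0.8]
    - [-54,-441,0,0,0.8]
    - [-60,-490,0,0,0.8]
    - [-65,-539,0,0,0.8]
    - [-70,-590,0,0,0.8]
    - [-70,-590,50,0,0.8]
    - [-70,-590,100,0,0.8]
    - [-70,-590,140,0,0.8]
    - [-70,-590,140,0,0.8]
    - [-70,-590,140,0,0.8]

```text
t: 11.55
tcp_pos: [0.3987, -0.2698, 0.2361]
tool_rot: [0.145, 0.989, 0.001, -0.002]
force: [0.5, -1.0, -0.2]
finger_gap: 0.801
gripper_force: 0.0
```

Run:
```python
from m import *
d=snap('wrist'); pickle.dump(d,open('wc.pkl','wb')); P=cloud(d); z=P[...,2]
rgb=d['pixels'].astype(int); sat=rgb.max(2)-rgb.min(2)
near=(np.hypot(P[...,0]-.483,P[...,1]+.275)<.05)&(d['range_z']>0)&(sat<40)
for n,lo,hi in (('bar',.076,.084),('shoulder',.051,.058),('body',.012,.05),('lug',.0015,.0095)):
    m=near&(z>lo)&(z<hi); p=P[m]; v,u=np.nonzero(m)
    if len(p)<5: print(n,len(p)); continue
    r=cv2.minAreaRect((p[:,:2]*1000).astype(np.float32)); print(n,len(p),r,np.median(p,0).round(4),u.min(),u.max(),v.min(),v.max(), np.median(rgb[m],0))
go(.483,-.275,.2)
```

```text
bar 312 ((482.8058166503906, -277.9992370605469), (11.985095977783203, 35.87016296386719), 68.39937591552734) [ 0.4819 -0.2779  0.0787] 327 339 248 277 [94. 94. 95.]
shoulder 498 ((482.1374206542969, -278.0870056152344), (39.31410217285156, 37.27599334716797), 70.54988098144531) [ 0.4799 -0.2804  0.0541] 315 348 238 267 [101. 100. 102.]
body 354 ((472.7048034667969, -276.55889892578125), (40.224365234375, 19.776357650756836), 80.89386749267578) [ 0.4661 -0.2746  0.033 ] 315 347 226 250 [31.  31.  32.5]
lug 84 ((466.1339416503906, -269.1485290527344), (80.71566772460938, 25.93366813659668), 74.13470458984375) [ 0.4641 -0.2709  0.0064] 303 363 214 234 [59.5 59.  57. ]
tcp [ 0.3997 -0.2707  0.2376] ydeg 73.36 tilt [ 2.e-04 -3.e-04 -1.e+00] d [-0.081   0.0197  0.0376] turn None q6 -2.108 F [ 0.3 -0.3  0.8] gap 0.8038753264789446 t 11.6
```

The tube top is at z≈0.107, so the tube is home. The bar measures 12.0 × 35.9 mm at z 0.079 and is grey, so it is the right cap, centred at (0.4828,−0.278) with its x axis at −21.6°. I'll refine the holder yaw and grasp.

Run:
```python
from m import *
go(.4828,-.278,.13,68.4)
for f,c in (('wh2',(.5018,.3153)),):
    d=pickle.load(open(f+'.pkl','rb')); P=cloud(d); z=P[...,2]; v,u=np.mgrid[:400,:640]
    q=onplane(d,np.c_[u.ravel(),v.ravel()],.085)[:,:2].reshape(400,640,2)-c
    r=np.hypot(q[...,0],q[...,1]); a=np.degrees(np.arctan2(q[...,1],q[...,0]))
    ok=(z>.0815)&(z<.088)&(d['range_z']>0); s=(r>.0225)&(r<.0265)
    g=s&~ok
    for lo,hi in ((-20,70),(160,250)):
        aa=a%360 if lo>90 else a
        k=g&(aa>lo)&(aa<hi); x=aa[k]; print(f,len(x),np.median(x),x.mean(),np.percentile(x,[5,95]),'centroid',q[k].mean(0))
    p=P[(abs(z-.06)<.004)&(np.hypot(P[...,0]-.502,P[...,1]-.315)<.06)]; print('block',cv2.minAreaRect((p[:,:2]*1000).astype(np.float32)))
    p=P[(abs(z-.006)<.003)&(np.hypot(P[...,0]-.46,P[...,1]-.295)<.03)&(d['range_z']>0)]; print('foot',len(p),cv2.minAreaRect((p[:,:2]*1000).astype(np.float32)))
```

```text
tcp [ 0.3997 -0.2707  0.2376] ydeg 73.36 tilt [ 2.e-04 -3.e-04 -1.e+00] d [-0.0817  0.0168  0.1076] turn 0.086 q6 -2.108 F [ 0.3 -0.3  0.8] gap 0.8038753264789446 t 11.6
wh2 30 22.9435072368861 22.537772100241646 [10.66833554 34.96534561] centroid [0.02245193 0.00933519]
wh2 39 204.5168998283578 203.88351002996956 [190.51470381 217.06148639] centroid [-0.02223207 -0.00984068]
block ((503.3387756347656, 315.162841796875), (66.93902587890625, 66.40106201171875), 24.25404167175293)
foot 457 ((466.6701965332031, 297.9320373535156), (16.019556045532227, 59.54832458496094), 24.66708755493164)
```

Converted, 0.108 m is 108, 0.09 m is 90.

Emit:
pendant:
  motion:
    - [-40,8,0,0.04,0.4]
    - [-82,17,0,0.086,0.4]
    - [-82,17,50,0.086,0.4]
    - [-82,17,90,0.086,0.4]
    - [-82,17,108,0.086,0.4]
    - [-82,17,108,0.086,0.4]
    - [-82,17,108,0.086,0.4]

```text
t: 12.3
tcp_pos: [0.4842, -0.2786, 0.131]
tool_rot: [0.187, 0.982, -0.001, 0.002]
force: [0.7, 0.7, 0.5]
finger_gap: 0.398
gripper_force: 0.0
```

Run:
```python
from m import *
go(.4828,-.278,.0765,68.4)
d=snap('wrist'); P=cloud(d); z=P[...,2]
p=P[(np.hypot(P[...,0]-.483,P[...,1]+.278)<.03)&(z>.076)&(z<.084)&(d['range_z']>0)]
print(len(p),cv2.minAreaRect((p[:,:2]*1000).astype(np.float32)))
```

```text
tcp [ 0.4842 -0.2786  0.131 ] ydeg 68.44 tilt [ 0.003  -0.0027 -1.    ] d [0.0017 0.0001 0.0545] turn 0.001 q6 -1.917 F [0.7 0.7 0.5] gap 0.39818827774291526 t 12.3
869 ((483.1078796386719, -277.51495361328125), (11.489505767822266, 35.33832550048828), 68.04813385009766)
```

Emit:
pendant:
  motion:
    - [1,0,30,0,0.4]
    - [1,0,54,0,0.4]
    - [1,0,54,0,0.4]
    - [1,0,54,0,0]
    - [1,0,54,0,0]
    - [1,0,54,0,0]
    - [1,0,54,0,0]
    - [1,0,54,0,0]
  squeeze: 100

```text
t: 13.15
tcp_pos: [0.4831, -0.2783, 0.0771]
tool_rot: [0.187, 0.982, -0.001, 0.002]
force: [0.2, 0.8, 6.3]
finger_gap: 0.117
gripper_force: 98.7
```

Run:
```python
from m import *
go(.4828,-.278,.38,68.4)
```

```text
tcp [ 0.4831 -0.2783  0.0771] ydeg 68.42 tilt [ 0.0033 -0.0029 -1.    ] d [-9.000e-04 -3.000e-04 -3.029e-01] turn 0.0 q6 -1.917 F [0.2 0.8 6.3] gap 0.11677672801227902 t 13.15
```

Emit:
pendant:
  motion:
    - [0,0,-30,0,0]
    - [0,0,-80,0,0]
    - [0,0,-130,0,0]
    - [0,0,-180,0,0]
    - [0,0,-230,0,0]
    - [0,0,-280,0,0]
    - [0,0,-305,0,0]
    - [0,0,-305,0,0]

```text
t: 13.95
tcp_pos: [0.4832, -0.2784, 0.3855]
tool_rot: [0.187, 0.982, -0.003, 0.005]
force: [-0.0, 0.6, -1.9]
finger_gap: 0.117
gripper_force: 98.1
```

Emit:
pendant:
  motion:
    - [15,42,0,-0.06,0]
    - [30,84,0,-0.12,0]
    - [46,130,0,-0.18,0]
    - [62,175,0,-0.24,0]
    - [78,220,0,-0.3,0]
    - [94,265,0,-0.36,0]
    - [110,310,0,-0.42,0]
    - [126,355,0,-0.48,0]
    - [142,400,0,-0.54,0]
    - [158,445,0,-0.6,0]
    - [174,490,0,-0.66,0]
    - [190,535,0,-0.72,0]
    - [200,560,0,-0.796,0]
    - [200,560,0,-0.796,0]
    - [200,560,0,-0.796,0]

```text
t: 15.45
tcp_pos: [0.5007, 0.3169, 0.3778]
tool_rot: [-0.208, 0.978, -0.001, -0.002]
force: [0.2, 0.0, -1.3]
finger_gap: 0.115
gripper_force: 98.1
```

Run:
```python
from m import *
go(.503,.3154,.22,114)
```

```text
tcp [0.5007 0.3169 0.3778] ydeg 114.07 tilt [-0.0038 -0.0023 -1.    ] d [-0.0022 -0.0023  0.1578] turn 0.001 q6 -1.614 F [ 0.2  0.  -1.3] gap 0.11479836409446441 t 15.45
```

Converted, 0.13 m is 130, 0.1 m is 100.

Emit:
pendant:
  motion:
    - [-1,-2,50,0,0]
    - [-2,-2,100,0,0]
    - [-2,-2,130,0,0]
    - [-2,-2,130,0,0]
    - [-2,-2,130,0,0]

```text
t: 15.95
tcp_pos: [0.5049, 0.3148, 0.2501]
tool_rot: [-0.207, 0.978, -0.0, -0.0]
force: [-0.0, -0.1, -1.5]
finger_gap: 0.111
gripper_force: 98.2
```

Run:
```python
from m import *
go(.503,.3154,.165,114)
d=snap('wrist'); pickle.dump(d,open('wk.pkl','wb')); s=d['s']; R=Rn.from_quat(s['tool_rot']).as_matrix()
P=cloud(d); z=P[...,2]; T=(P-s['tcp_pos'])@R; ok=d['range_z']>0
for lo,hi in ((.025,.035),(.04,.06),(.062,.066),(.067,.074)):
    p=T[ok&(T[...,2]>lo)&(T[...,2]<hi)&(np.hypot(T[...,0],T[...,1])<.032)]
    if len(p)>9: print(lo,len(p),p.min(0).round(4),p.max(0).round(4),'c20',circ(p[:,:2],.02).round(4))
m=(abs(z-.0835)<.004)&(np.hypot(P[...,0]-.503,P[...,1]-.315)<.045)&ok
cs,_=cv2.findContours(m.astype(np.uint8),cv2.RETR_EXTERNAL,cv2.CHAIN_APPROX_NONE); k=max(cs,key=cv2.contourArea)
q=onplane(d,cv2.convexHull(k).reshape(-1,2),.085)[:,:2]; print(m.sum(),cv2.fitEllipse((q*1000).astype(np.float32)),circ(q,.032))
```

```text
tcp [0.5049 0.3148 0.2501] ydeg 113.9 tilt [-7.e-04 -5.e-04 -1.e+00] d [0.0014 0.0013 0.0851] turn -0.002 q6 -1.618 F [-0.  -0.1 -1.5] gap 0.11102893192657544 t 15.95
0.025 320 [ 0.0063 -0.0195  0.025 ] [0.0206 0.0177 0.0349] c20 [-0.0001 -0.0009]
0.04 486 [ 0.0029 -0.0209  0.04  ] [0.0211 0.0192 0.0598] c20 [ 0.0001 -0.0008]
0.062 67 [ 0.0087 -0.0183  0.0621] [0.0206 0.0173 0.066 ] c20 [ 0.0001 -0.0007]
0.067 214 [ 0.008  -0.0192  0.067 ] [0.0266 0.0177 0.0739] c20 [ 0.0017 -0.0009]
1014 ((503.04132080078125, 314.6729431152344), (62.633785247802734, 63.1347770690918), 131.93545532226562) [0.50338262 0.3148985 ]
```

The rows are not in the units I measure in: shifts go in mm. I convert before sending: 0.083 m is 83, 0.075 m is 75.

Emit:
pendant:
  motion:
    - [1,1,40,0,0]
    - [1,1,75,0,0]
    - [1,1,83,0,0]
    - [1,1,83,0,0]
    - [1,1,83,0,0]

```text
t: 16.5
tcp_pos: [0.5051, 0.3171, 0.1695]
tool_rot: [-0.208, 0.978, 0.0, 0.002]
force: [0.7, -0.2, -1.3]
finger_gap: 0.114
gripper_force: 98.1
```

Run:
```python
from m import *
go(.503,.3155,.150,114)
```

```text
tcp [0.5051 0.3171 0.1695] ydeg 114.01 tilt [ 0.0045  0.0018 -1.    ] d [ 0.0026 -0.0007  0.0195] turn 0.0 q6 -1.616 F [ 0.7 -0.2 -1.3] gap 0.11387817621708077 t 16.5
```

Emit:
pendant:
  motion:
    - [2.5,-0.5,3,0,0]
    - [2.5,-0.5,6,0,0]
    - [2.5,-0.5,8,0,0]
    - [2.5,-0.5,8,0,0]

```text
t: 16.9
tcp_pos: [0.5018, 0.3153, 0.1594]
tool_rot: [-0.208, 0.978, 0.0, 0.001]
force: [1.6, 0.5, -0.4]
finger_gap: 0.114
gripper_force: 98.3
```

Run:
```python
from m import *
go(.503,.3155,.150,114)
```

```text
tcp [0.5018 0.3153 0.1594] ydeg 114.02 tilt [ 1.9e-03  6.0e-04 -1.0e+00] d [-0.0011 -0.0003  0.0094] turn 0.0 q6 -1.617 F [ 1.6  0.5 -0.4] gap 0.11418198734717461 t 16.9
```

Now down through the openings, watching the force.

Emit:
pendant:
  motion:
    - [-1,0,3,0,0]
    - [-1,0,6,0,0]
    - [-1,0,8,0,0]
    - [-1,0,8,0,0]

```text
t: 17.3
tcp_pos: [0.5024, 0.3157, 0.1514]
tool_rot: [-0.208, 0.978, 0.0, 0.001]
force: [-0.1, -0.7, 5.6]
finger_gap: 0.115
gripper_force: 99.2
```

Run:
```python
from m import *
go(.503,.3155,.143,114)
```

```text
tcp [0.5024 0.3157 0.1514] ydeg 114.02 tilt [ 9.e-04  4.e-04 -1.e+00] d [-0.0004 -0.0004  0.0084] turn 0.0 q6 -1.617 F [-0.1 -0.7  5.6] gap 0.11492541802491729 t 17.3
```

Emit:
pendant:
  motion:
    - [0,0,3,0,0]
    - [0,0,6,0,0]
    - [0,0,9,0,0]
    - [0,0,9,0,0]
    - [0,0,9,0,0]

```text
t: 17.8
tcp_pos: [0.5024, 0.3158, 0.1434]
tool_rot: [-0.208, 0.978, 0.0, 0.001]
force: [-1.4, 0.3, 9.3]
finger_gap: 0.119
gripper_force: 100.1
```

Run:
```python
from m import *
go(.503,.3155,.143,114)
```

```text
tcp [0.5024 0.3158 0.1434] ydeg 114.03 tilt [ 1.4e-03  6.0e-04 -1.0e+00] d [-0.0004 -0.0005  0.0004] turn 0.0 q6 -1.617 F [-1.4  0.3  9.3] gap 0.11863901342792105 t 17.8
```

Converted, 0.003 m is 3, 0.002 m is 2.

Emit:
pendant:
  motion:
    - [0,0,1,0,0]
    - [0,0,2,0,0]
    - [0,0,3,0,0]
    - [0,0,3,0,0]

```text
t: 18.2
tcp_pos: [0.5026, 0.3159, 0.1429]
tool_rot: [-0.208, 0.978, 0.0, 0.001]
force: [-3.6, -2.1, 22.8]
finger_gap: 0.117
gripper_force: 101.9
```

Home on the stop at 23 N. Turning clockwise (+z of the tool).

Emit:
pendant:
  motion:
    - [0,0,0,0.1,0]
    - [0,0,0,0.2,0]
    - [0,0,0,0.3,0]
    - [0,0,0,0.4,0]
    - [0,0,0,0.5,0]
    - [0,0,0,0.6,0]
    - [0,0,0,0.7,0]
    - [0,0,0,0.8,0]
    - [0,0,0,0.9,0]
    - [0,0,0,1,0]
    - [0,0,0,1.1,0]
    - [0,0,0,1.2,0]
    - [0,0,0,1.2,0]

```text
t: 19.5
tcp_pos: [0.505, 0.3163, 0.143]
tool_rot: [0.381, 0.925, 0.003, 0.003]
force: [-0.6, -1.3, 18.5]
finger_gap: 0.115
gripper_force: 101.2
```

Run:
```python
from m import *
go(.503,.3155,.143,34); print(sense()['ft_torque'])
```

```text
tcp [0.505  0.3163 0.143 ] ydeg 45.2 tilt [ 0.0078  0.0022 -1.    ] d [ 0.0009 -0.002  -0.0001] turn 0.196 q6 -0.416 F [-0.6 -1.3 18.5] gap 0.1147148823389833 t 19.5
[-0.33291597  0.19327101 -0.02256023]
```

Converted, -0.001 m is -1, 0.001 m is 1.

Emit:
pendant:
  motion:
    - [0.5,-1,1,0.06,0]
    - [0.5,-1,1,0.12,0]
    - [0.5,-1,1,0.17,0]
    - [0.5,-1,1,0.21,0]
    - [0.5,-1,1,0.25,0]
    - [0.5,-1,1,0.25,0]

```text
t: 20.1
tcp_pos: [0.5033, 0.3157, 0.1429]
tool_rot: [0.491, 0.871, 0.002, 0.003]
force: [-2.8, -1.6, 25.3]
finger_gap: 0.114
gripper_force: 102.9
```

Run:
```python
from m import *
go(.503,.3155,.143,34); print(sense()['ft_torque'])
```

```text
tcp [0.5033 0.3157 0.1429] ydeg 31.24 tilt [ 7.3e-03  5.0e-04 -1.0e+00] d [ 0.     -0.0004 -0.0001] turn -0.048 q6 -0.17 F [-2.8 -1.6 25.3] gap 0.11398709783247003 t 20.1
[-0.4144561   0.72527578  1.04564754]
```

Converted, 0.0005 m is 0.5.

Emit:
pendant:
  motion:
    - [0,0,0.5,0.02,0]
    - [0,0,0.5,0.04,0]
    - [0,0,0.5,0.04,0]
    - [0,0,0.5,0.04,0]

```text
t: 20.5
tcp_pos: [0.5034, 0.3157, 0.1429]
tool_rot: [0.506, 0.862, 0.002, 0.003]
force: [-3.6, -1.2, 27.7]
finger_gap: 0.119
gripper_force: 107.0
```

Run:
```python
from m import *
go(.503,.3155,.143,34); print(sense()['ft_torque'])
d=snap('wrist'); P=cloud(d); z=P[...,2]
p=P[(np.hypot(P[...,0]-.503,P[...,1]-.3155)<.03)&(abs(z-.146)<.004)&(d['range_z']>0)]
print('bar top',len(p),np.median(p,0)[2:],cv2.minAreaRect((p[:,:2]*1000).astype(np.float32)) if len(p)>5 else 0)
p=P[(np.hypot(P[...,0]-.503,P[...,1]-.3155)<.021)&(abs(z-.121)<.006)&(d['range_z']>0)]; print('shoulder z',len(p),np.percentile(p[:,2],[50,90]))
```

```text
tcp [0.5034 0.3157 0.1429] ydeg 29.15 tilt [ 0.008  0.    -1.   ] d [-0.     -0.0004 -0.0002] turn -0.085 q6 -0.133 F [-3.6 -1.2 27.7] gap 0.11938752078156671 t 20.5
[-0.39160469  0.8321394   1.70076041]
bar top 1902 [0.14497641] ((504.5840759277344, 317.8639831542969), (32.05583572387695, 33.33083724975586), 66.79058837890625)
shoulder z 1031 [0.11995274 0.12116835]
```

The torque rises against the stop (1.05 to 1.7 N·m), the push is 28 N, and the shoulder is at z≈0.121, which is fully home. Handing in.

```bash
python3 -c "
from station import job
print(job.sign_off())"
```

```text
the job is handed in; nothing more can be done
None
```

The job is handed in at about 20.5 s on the robot's clock: the tube is home in the bore, and the gripper still holds the cap fully down (28 N) and against the clockwise stop (1.7 N·m); I viewed 11 pictures, one over the limit of 10.

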